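# Dose a sample jar from the square dispenser

### The job

Dose the open sample jar: press the pump cap of the square-bodied dispenser bottle all the way down from above, keep it down for a moment, then let go so that it springs back up. Leave the round-bodied dispenser's pump unpressed and the jar standing where it is under the nozzle.

Things in the scene. Friction and masses are not known exactly. Their poses are not given: they have to be found in the camera images.
- square_pump (a joint): How far the square dispenser's pump cap is pressed down, in m: 0 up (rest), 0.012 fully down. A spring pushes it up with about 2 N at the start of the stroke and 6.5 N fully down, and returns it when released.
- square_top (a point): Centre of the flat top of the square dispenser's pump cap, 222 mm above the table when up; moves with the cap; z up. Cap: grey disc 42 mm across, 14 mm thick, with a thin grey nozzle reaching 76 mm from its centre along -x of this frame. Bottle: white, square in plan (84 mm), fixed to the table on a steel foot that reaches 115 mm to the nozzle side. Left or right, place and yaw vary.
- round_top (a point): The same point on the other dispenser, with the same foot, cap, nozzle, height and spring but a round white bottle (90 mm across). It must not be pressed.
- jar: Open clear plastic sample jar, 52 mm across, 55 mm tall, loose, standing on the square dispenser's foot under its nozzle tip. Origin at the centre of its underside, z up.

How it is judged:
On the way:
1. the square dispenser's pump cap is pressed down (at least 8 of its 12 mm) and kept there for 0.2 s (value of joint square_pump above 0.008 m), for 0.2 s.
At the end, for the whole second after the job is handed in: The square dispenser's cap has sprung back to within 2 mm of its top, the round dispenser's cap is up, and the jar stands upright (within 10 degrees), at rest, within 15 mm of where it started (value of joint square_pump below 0.002 m and distance of round_top from where it was at the start of the episode below 0.004 m and distance of jar from where it was at the start of the episode below 0.015 m and angle between jar's own z axis and vertical below 0.17 rad and linear speed of jar below 0.02 m/s); the robot touches nothing.
It fails at once if the round dispenser's cap is pressed by more than 4 mm (distance of round_top from where it was at the start of the episode above 0.004 m).
It fails at once if the jar is tipped by more than 25 degrees (angle between jar's own z axis and vertical above 0.44 rad).
It also fails if it takes over 32 s, if anything falls off the work surface, if the arm or the gripper's body presses on something with over 40 N, if the wrist force passes 120 N, or if a joint passes its speed limit or range.

### The arm

A 6-joint arm with a two-finger parallel gripper is mounted at the origin on the work surface. World frame = base frame: x ahead of the robot, y to its left, z up, the work surface at z = 0. Lengths are in m, angles in rad, forces in N, time in s.
With the tool pointing down it reaches from about 0.25 to 0.775 m from the base axis. Payload 4 kg.
Tool frame: the origin (TCP) lies between the finger pads; the fingertips stand 14 mm ahead of it and the grasp point (between the pads) lies 5 mm behind it (tip_reach is the distance from the TCP to the fingertips, in m); z points along the fingers, y is the line along which they close (so a half turn about z gives the same grasp; the last joint's range is limited). The gripper opens to 94 mm and grips with 3 to 60 N. Pads are 16 mm wide; open, the fingers measure 119 mm over their backs; the gripper's body (75 mm by 177 mm) begins 78 mm behind the grasp point.
Start: joints at [1.129, 0.087, 1.371, -0, 1.684, -0.103], TCP at [0.183, 0.519, 0.22] pointing down, gripper open.
Joint ranges: [-3.1, 3.1], [-0.76, 2.03], [0.27, 2.55], [-1.08, 4.22], [0.17, 2.65], [-2.57, 2.57]. Speed limits (rad/s): [2.79, 2.79, 3.14, 3.14, 3.14, 3.14].

### API

Orientations are given as [roll, pitch, yaw] about the fixed x, y, z axes, in that order (R = Rz(yaw) Ry(pitch) Rx(roll)).
In Python, from bench import * gives the robot as it stands. The module is installed in compiled form; this text tells all that it offers.
- The arm moves only by the tool servo_tool, never from a script. Its argument "targets" is a list of rows, each a list of 4 numbers: the shift along the tool's x, y, z in cm, then the turn about the tool's z in degrees. A call has 1 to 8 rows; each row is the pose to reach, as a shift and turn from the pose commanded when the call began, along the tool's axes at that moment; what a row does not reach only later rows make up. A row lasts 1/8 s, in which the tool goes at most 62.5 mm and 10.7 degrees, less where a joint would pass 70% of its speed; a pose out of reach is approached as far as the arm can. A call with a gripper value outside its range is refused whole. "claw" is the closure in counts, from 0 (fully open) to 255 (shut), set as the call begins (left out, the last holds). The fingers move at their own pace and stop on an object; the grip force is fixed at half the most. Time passes only in rows, so rows that repeat a pose let the fingers close. It gives the time, the measured TCP pose, the force, the opening and the grip force at its end, in the units of the state.
- get_obs(): the state, without advancing time (a new reading comes with each control period).
- snapshot(name): name is "scene" or "top" or "wrist"; returns the picture (384x512x3 uint8, blue, green, red); there is no depth.
- camera_model(name): a dict with "camera_matrix" (3x3 intrinsics, pixels), "camera_from_world" (4x4, takes a point from world to camera coordinates). Camera axes: x right, y up, looking along -z (the intrinsics and any distortion apply to the point x, -y, -z); pixel columns grow to the right and rows downward; lengths in m; the calibration is good to about 2 mm. The wrist camera is an equidistant fisheye: a pixel r from the principal point sees the ray r / f radians off the axis. A picture is of the moment at which its call begins: read the wrist's pose just before it. camera_model takes no time and is no camera call; for the wrist camera it gives the pose at the moment of the call.
- close_job(): hands the job in; it is judged then, once.
The state is a dict: "time": time; "joint_positions": joint angles; "qvel": joint speeds; "joint_torque": joint torques, N m; "tool_pos": TCP position; "ee_rot": TCP orientation; "wrist_force": force on the tool from outside, world axes, zero at the start; "wrist_torque": the same for the moment, N m; "width": finger opening in m; "finger_force": force on a finger pad.
Only numpy, scipy, OpenCV 4.12 (cv2) and the standard library are available. Lean on these libraries where they do the work, as an engineer would, in place of code of your own. Each camera call takes 0.05 s, during which the arm holds its last target. There are 200 camera calls.

## Working session

There is one attempt and no reset: what is moved stays moved. The work goes in short steps, Python scripts to look and compute and a tool call to move; the robot and the scene stay as the last step left them, time stands still between calls to the robot, and variables do not carry over. Pictures are saved under pics/ and viewed, at most 10 in all, crops included, and the job is handed in when it is done.

Besides the shell and the picture viewer there is one more tool, called after "Request:" in YAML: its name, and indented under it one key for each argument. servo_tool: Moves the arm, as the interface text tells. Its arguments: {"type":"object","properties":{"targets":{"type":"array"},"claw":{"type":"number"}},"required":["targets"]}

```bash
mkdir -p pics
python3 - <<'E'
from bench import *
import cv2,numpy as np
a=snapshot("scene");b=snapshot("top")
cv2.imwrite("pics/scene.png",a);cv2.imwrite("pics/top.png",b)
for n in("scene","top"):
    m=camera_model(n);print(n,m)
o=get_obs();print(o["time"],o["tool_pos"],o["ee_rot"],o["wrist_force"])
E
```

```text
scene {'camera_matrix': array([[352.27342323,   0.        , 250.3715756 ],
       [  0.        , 352.27342323, 193.83205137],
       [  0.        ,   0.        ,   1.        ]]), 'camera_from_world': array([[ 0.79216546,  0.61030321,  0.00196833, -0.41089165],
       [-0.43051694,  0.55651348,  0.71059687,  0.1312581 ],
       [ 0.43258414, -0.5637577 ,  0.70359663, -1.00689453],
       [ 0.        ,  0.        ,  0.        ,  1.        ]])}
top {'camera_matrix': array([[376.6272958 ,   0.        , 257.99176313],
       [  0.        , 376.6272958 , 188.91188464],
       [  0.        ,   0.        ,   1.        ]]), 'camera_from_world': array([[ 0.0292531 , -0.99852945,  0.04564193, -0.0569716 ],
       [ 0.99642804,  0.03274941,  0.07783727, -0.5484943 ],
       [-0.07921756,  0.04320192,  0.99592077, -0.83941252],
       [ 0.        ,  0.        ,  0.        ,  1.        ]])}
0.1 [0.18260367 0.51832629 0.21842889] [-3.13964780e+00 -2.05962006e-04  2.80280219e+00] [-0.08834207 -0.36585882 -0.1053821 ]
```

View pics/top.png

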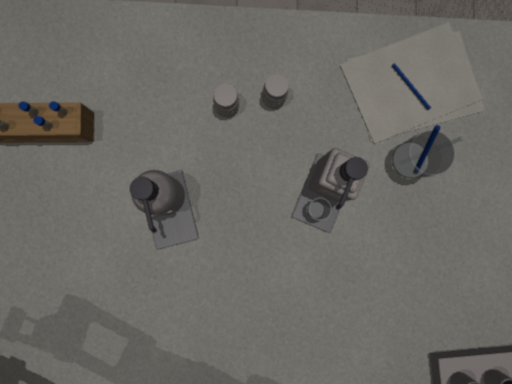

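View pics/scene.png

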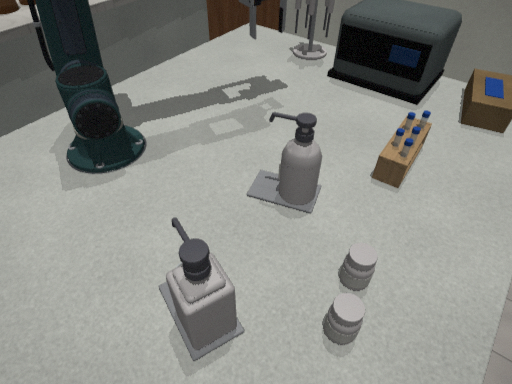

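Top view: the round dispenser's cap is at about (145,188). The square one's is at (353,168), with its nozzle to about (340,207) and the jar at (317,210). The scene view shows the square cap at about (195,250) and its nozzle tip at (176,221). The square dispenser is the one at the top view's right (−y). Next I locate both caps in both views.

```bash
cat > h.py <<'E'
from bench import *
import cv2,numpy as np
def ray(n,p):
    m=camera_model(n);K=m["camera_matrix"];T=m["camera_from_world"];R=T[:3,:3]
    d=np.linalg.inv(K)@[p[0],p[1],1];d=R.T@(d*[1,-1,-1]);return -R.T@T[:3,3],d
def onz(n,p,z):
    c,d=ray(n,p);return c+d*(z-c[2])/d[2]
def tri(p,q):
    (a,u),(b,v)=ray("scene",p),ray("top",q);s=np.linalg.lstsq(np.c_[u,-v],b-a,rcond=None)[0]
    P,Q=a+s[0]*u,b+s[1]*v;return (P+Q)/2,np.linalg.norm(P-Q)
E
python3 - <<'E'
from h import *
t=cv2.imread("pics/top.png");s=cv2.imread("pics/scene.png")
def blob(im,x0,y0,x1,y1,th,k):
    m=(im[y0:y1,x0:x1].max(2)<th).astype(np.uint8)
    m=cv2.morphologyEx(m,cv2.MORPH_OPEN,cv2.getStructuringElement(cv2.MORPH_ELLIPSE,(k,k)))
    n,l,st,c=cv2.connectedComponentsWithStats(m)
    return [(c[i]+[x0,y0],st[i]) for i in range(1,n)]
for th in (50,60,70):
  print(th,"sq top",blob(t,325,145,385,215,th,13),"rd",blob(t,125,170,170,240,th,13))
  print("sc",blob(s,165,210,215,285,th,13))
big=lambda im,x0,y0,x1,y1,f:cv2.resize(im[y0:y1,x0:x1],None,fx=f,fy=f,interpolation=cv2.INTER_CUBIC)
a=big(t,285,140,385,240,5);b=big(s,160,200,220,300,5)
o=np.zeros((500,800,3),np.uint8);o[:,:500]=a;o[:,500:]=b
cv2.imwrite("pics/z.png",cv2.convertScaleAbs(o,alpha=1.5))
E
```

```text
50 sq top [] rd []
sc []
60 sq top [] rd []
sc []
70 sq top [(array([352.48210923, 169.6440678 ]), array([ 14,  12,  28,  26, 531], dtype=int32)), (array([333.76639344, 196.8442623 ]), array([  0,  42,  20,  19, 244], dtype=int32))] rd [(array([144.18708609, 190.26986755]), array([  5,   7,  29,  29, 604], dtype=int32))]
sc []
```

View pics/z.png

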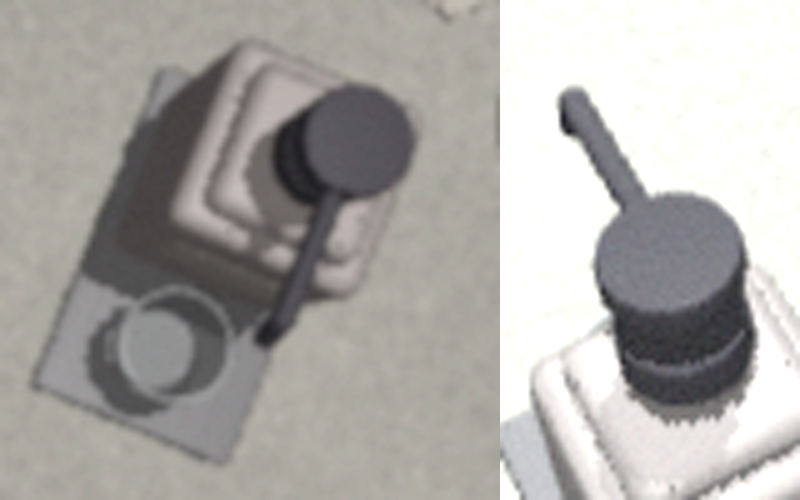

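The enlarged crops show the square dispenser's cap disc centred at about (356.6,168.2) in the top view and (194.4,250.6) in the scene view. The nozzle tip is at (339.4,207) and (174.4,219.6), and the jar rim is centred near (320,209).

Run:
```python
from h import *
from scipy.spatial.transform import Rotation as R
T,S=(356.6,168.2),(194.4,250.6)
print("top",onz("top",T,.222),"scene",onz("scene",S,.222),"tri",tri(S,T))
n=tri((174.4,219.6),(339.4,207));print("tip",n)
r=onz("top",(144.2,189),.222);print("round",r)
print("jar",onz("top",(320,209),.055))
c=(onz("top",T,.222)+onz("scene",S,.222))/2
print("reach",np.hypot(*c[:2]),"nozzle dir",np.degrees(np.arctan2(*(n[0]-c)[1::-1])), np.linalg.norm((n[0]-c)[:2]))
o=get_obs();M=R.from_euler('xyz',o["ee_rot"]);p=np.array(o["tool_pos"])
print(p,"tool shift to tip 30mm above cap",M.inv().apply(c+[0,0,.014+.03]-p)*100)
print(M.as_matrix().round(3))
```

```text
top [ 0.57704437 -0.20645337  0.222     ] scene [ 0.58213195 -0.20838446  0.222     ] tri (array([ 0.57851024, -0.20702498,  0.21744823]), np.float64(0.002308468838557569))
tip (array([ 0.50802188, -0.17922977,  0.20787331]), np.float64(0.0019733222678893834))
round [0.52750595 0.16610835 0.222     ]
jar [ 0.50741861 -0.1769377   0.055     ]
reach 0.6155851253341534 nozzle dir 158.50108294482843 0.07691788697768108
[0.18260367 0.51832629 0.21842889] tool shift to tip 30mm above cap [-61.56079421 -55.26472105  -4.66231721]
[[-0.943  0.332 -0.001]
 [ 0.332  0.943 -0.002]
 [ 0.    -0.002 -1.   ]]
```

The checks agree: nozzle length 77 mm (76 given), the two views' cap positions within 5 mm, and a reach of 0.616 m. The jar lies under the tip. I'll rise with the fingers shut, then cross above everything.

Request:
servo_tool:
  targets:
    - [0,0,-6]
    - [0,0,-12]
    - [0,0,-14]
    - [-4.3,-3.8,-14]
    - [-8.6,-7.6,-14]
    - [-12.9,-11.4,-14]
    - [-17.2,-15.2,-14]
    - [-21.5,-19,-14]
  claw: 255

```text
invalid input
```

Request:
servo_tool:
  targets:
    - [0.0,0.0,-6.0,0.0]
    - [0.0,0.0,-12.0,0.0]
    - [0.0,0.0,-14.0,0.0]
    - [-4.3,-3.8,-14.0,0.0]
    - [-8.6,-7.6,-14.0,0.0]
    - [-12.9,-11.4,-14.0,0.0]
    - [-17.2,-15.2,-14.0,0.0]
    - [-21.5,-19.0,-14.0,0.0]
  claw: 255

```text
time: 1.1
tool_pos: [0.3228, 0.2664, 0.359]
ee_rot: [-3.141, -0.0, 2.803]
wrist_force: [1.1, 0.1, 0.6]
width: 0.0177
finger_force: 0.0
```

The first call had rows of 3 numbers (the turn was missing). This one moved as intended.

Request:
servo_tool:
  targets:
    - [-4.3,-3.8,0,0]
    - [-8.6,-7.6,0,0]
    - [-12.9,-11.4,0,0]
    - [-17.2,-15.2,0,0]
    - [-21.5,-19,0,0]
    - [-25.8,-22.8,0,0]
    - [-30.1,-26.6,0,0]
    - [-34.4,-30.4,0,0]

```text
time: 2.1
tool_pos: [0.5464, -0.1347, 0.3589]
ee_rot: [3.141, -0.001, 2.803]
wrist_force: [0.4, 0.3, -0.1]
width: 0.0
finger_force: 0.0
```

Run:
```python
from h import *
from scipy.spatial.transform import Rotation as R
o=get_obs();M=R.from_euler('xyz',o["ee_rot"]);p=np.array(o["tool_pos"])
print(p,o["joint_positions"],o["width"],M.inv().apply(np.array([.579,-.207,.222+.014+.03])-p)*100)
```

```text
[ 0.54639407 -0.13474009  0.3588744 ] [-3.42731483e-01  1.33642079e-01  1.04508996e+00  3.79714077e-04
  1.96370274e+00 -1.57438604e+00] 2.2286670508318623e-05 [-5.48577288 -5.73375729  9.28080145]
```

Request:
servo_tool:
  targets:
    - [-3.0,-3.0,0,0]
    - [-5.5,-5.7,0,0]
    - [-5.5,-5.7,4.5,0]
    - [-5.5,-5.7,9,0]
    - [-5.5,-5.7,9,0]

```text
time: 2.72
tool_pos: [0.5764, -0.204, 0.2629]
ee_rot: [3.14, -0.013, 2.803]
wrist_force: [0.5, -0.8, -0.1]
width: 0.0004
finger_force: 0.0
```

Run:
```python
from h import *
m=camera_model("wrist");w=snapshot("wrist");s=snapshot("scene");t=snapshot("top")
o=np.zeros((384,768,3),np.uint8);o[:,:384]=cv2.resize(s[150:310,120:280],(384,384));o[:,384:]=cv2.resize(t[110:240,290:420],(384,384))
o=cv2.convertScaleAbs(o,alpha=1.4)
cv2.imwrite("pics/c.png",o);cv2.imwrite("pics/w.png",w)
T=m["camera_from_world"];K=m["camera_matrix"]
for P in([.579,-.207,.222],):
    q=T@np.r_[P,1];v=q[:3]*[1,-1,-1];th=np.arctan2(np.hypot(*v[:2]),v[2]);print(K[:2,2]+K[0,0]*th*v[:2]/np.hypot(*v[:2]))
```

```text
[254.47742417 223.49747457]
```

View pics/c.png

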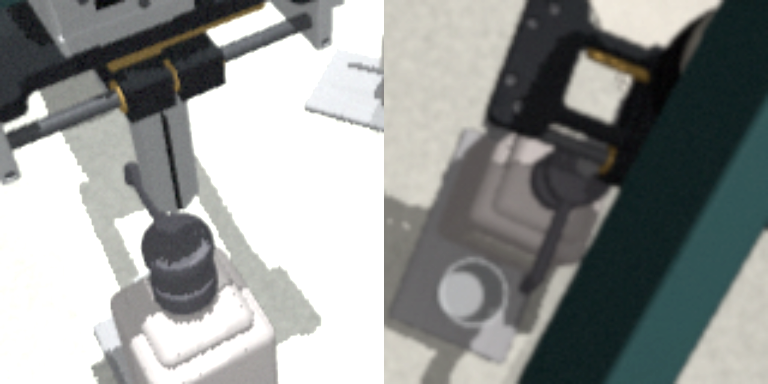

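View pics/w.png

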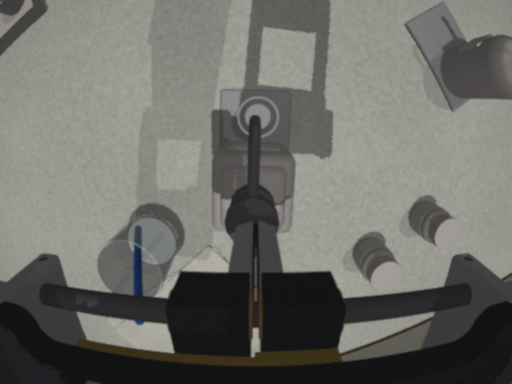

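The crop shows the fingertips above the cap, and the jar untouched. In the wrist view the cap disc spans x 226–278 and its far edge is at y≈187. I'll project the cap outline to compare.

Run:
```python
from h import *
o=get_obs();print(o["time"],o["tool_pos"],o["ee_rot"])
m=camera_model("wrist");w=snapshot("wrist")
T=m["camera_from_world"];K=m["camera_matrix"]
def pj(P):
    q=T@np.r_[P,1];v=q[:3]*[1,-1,-1];th=np.arctan2(np.hypot(*v[:2]),v[2]);return K[:2,2]+K[0,0]*th*v[:2]/np.hypot(*v[:2])
a=np.linspace(0,2*np.pi,40)
pts=[pj([.579+.021*np.cos(t),-.207+.021*np.sin(t),.222]) for t in a]
z=cv2.resize(w[90:290,150:350],(800//4*3,600))
for p in pts: cv2.circle(z,(int((p[0]-150)*3),int((p[1]-90)*3)),2,(0,255,255),-1)
p=pj([.507,-.179,.208]);cv2.circle(z,(int((p[0]-150)*3),int((p[1]-90)*3)),3,(0,0,255),-1)
cv2.imwrite("pics/w2.png",cv2.convertScaleAbs(z,alpha=1.8))
```

```text
2.875 [ 0.5796195  -0.20527527  0.27221775] [-3.14125704  0.00404975  2.80298818]
```

View pics/w2.png

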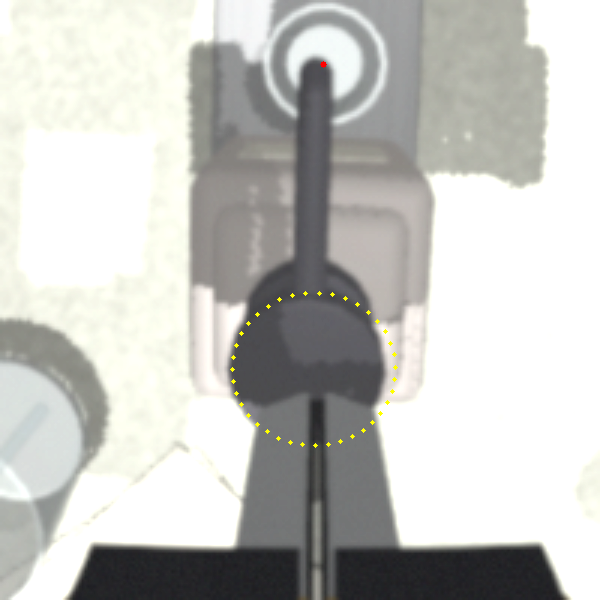

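The cap outline matches to about 2 mm and the fingers are centred. The TCP is at about 0.269; contact is expected at 0.236 and full press at 0.224. I'll descend in stages.

Request:
servo_tool:
  targets:
    - [0,0,1.5,0]
    - [0,0,3.0,0]
    - [0,0,3.5,0]
    - [0,0,3.9,0]
    - [0,0,4.2,0]
    - [0,0,4.2,0]
    - [0,0,4.2,0]
    - [0,0,4.2,0]

```text
time: 3.92
tool_pos: [0.5785, -0.2048, 0.2278]
ee_rot: [3.141, -0.0, 2.803]
wrist_force: [-3.0, 2.8, 5.6]
width: 0.0006
finger_force: 2.5
```

Upward force is 5.6 N, meaning about 9 mm pressed. Now the rest of the stroke.

Request:
servo_tool:
  targets:
    - [0,0,0.2,0]
    - [0,0,0.4,0]
    - [0,0,0.4,0]
    - [0,0,0.4,0]
    - [0,0,0.4,0]

```text
time: 4.55
tool_pos: [0.5786, -0.2048, 0.2243]
ee_rot: [3.141, 0.0, 2.803]
wrist_force: [-4.0, 1.6, 7.7]
width: 0.0007
finger_force: 3.4
```

Request:
servo_tool:
  targets:
    - [0,0,0.1,0]
    - [0,0,0.1,0]
    - [0,0,0.1,0]
    - [0,0,0.1,0]

```text
time: 5.05
tool_pos: [0.5786, -0.2049, 0.2243]
ee_rot: [3.142, 0.001, 2.803]
wrist_force: [-5.0, 2.5, 8.6]
width: 0.0005
finger_force: 4.6
```

It has bottomed out: z stayed at 0.2243 and the force rose past the 6.5 N spring limit. It has been held for well over 0.2 s, so I'll release straight up.

Request:
servo_tool:
  targets:
    - [0,0,-0.7,0]
    - [0,0,-1.5,0]
    - [0,0,-4,0]
    - [0,0,-8,0]
    - [0,0,-12,0]
    - [0,0,-12,0]
    - [0,0,-12,0]
    - [0,0,-12,0]

```text
time: 6.05
tool_pos: [0.5785, -0.205, 0.3397]
ee_rot: [3.141, -0.004, 2.803]
wrist_force: [-0.8, 0.0, 0.4]
width: 0.0005
finger_force: 0.0
```

Run:
```python
from h import *
o=get_obs();print(o["time"],o["tool_pos"],o["wrist_force"])
s=snapshot("scene");t=snapshot("top")
z=np.zeros((384,768,3),np.uint8);z[:,:384]=cv2.resize(s[150:310,120:280],(384,384));z[:,384:]=cv2.resize(t[110:240,290:420],(384,384))
cv2.imwrite("pics/e.png",cv2.convertScaleAbs(z,alpha=1.4))
```

```text
6.05 [ 0.5785218  -0.20497803  0.3396923 ] [-0.81551587  0.01916724  0.39162768]
```

View pics/e.png

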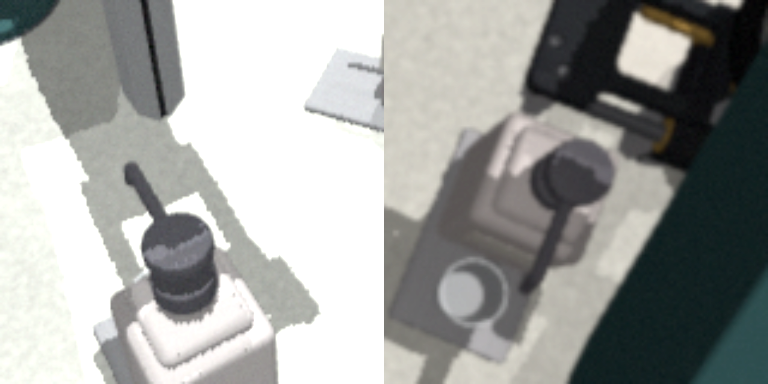

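The cap is back up at the same crop position as before (178,240). The jar stands unmoved at (473,292), and the gripper is clear.

```bash
python3 -c "
from bench import *
print(close_job())"
```

```text
the job is handed in; nothing more can be done
None
```

I pressed the square dispenser's pump fully down, held it for about a second and released it; the last pictures show its cap back up and the jar where it was. The arm never went near the round dispenser's cap, and I handed the job in at about 6 s without seeing the verdict.

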